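# Slide the half-painted plaque out to the tape line and hold it for painting

## Task

Take the narrow wooden plaque by its bare-wood end only and slide it, lying flat, out over the far edge of the green stand until the bare-wood side of the blue masking tape is flush with that edge and runs along it, so that I can paint the sides and the underside of the red end. More than half of it then hangs out and it would tip if let go, so keep hold of the bare end: your program finishes while still holding the plaque flat on the stand. Do not touch the tape or the part beyond it, do not lift the plaque off the stand or let it tip, and leave the four things standing around alone.

Things in the scene. Friction and masses are not known exactly. Their poses are not given: they have to be found in the camera images.
- stand_edge (a point): Middle of the far top edge of the fixed green bench stand; the edge is straight, 420 mm long, along this point's y axis. x points outward from the stand, horizontally; z up. The stand's level top lies at this height, 100 mm above the table, and reaches 320 mm back from the edge. Nothing supports the plaque beyond the edge (a white drip tray 22 mm high lies on the table there).
- plaque_tail (a point): Where to take the plaque: on its centre line in the bare pine end, half-way up, 55 mm from that end. The bare part, the only part to touch, reaches from 55 mm behind this point to 95 mm ahead of it. x points along the plaque from the bare to the painted end, z up. The plaque is 56 mm wide (y) and 18 mm thick and lies flat and loose on the stand.
- plaque_line (a point): The mark: the bare-wood side of the blue masking tape, on the centre line of the top face, 95 mm along x from plaque_tail and 150 mm from the bare end. The tape, 19 mm wide, lies straight across on the far (+x) side of this line; beyond it the top is wet red paint with gilt flowers. Axes as plaque_tail's.
- plaque: The whole plaque: a straight pine bar 380 mm long (x), 56 mm wide, 18 mm thick, 0.2 to 0.45 kg. Origin at the centre of its underside, 190 mm from either end; x towards the painted end, z up. It starts with its painted end hanging 60 to 140 mm over the stand's far edge, up to 7 degrees askew.
- plaque_painted: The part of the plaque from the mark outward (tape and red painted end, 230 mm), not to be touched. Same origin and axes as plaque.
- stone_lion: Small grey stone lion standing on the stand to one side of the plaque, 82 x 42 mm, 58 mm high; origin at the centre of its underside. Leave alone.
- paint_pot: Closed white paint pot with a red lid, 50 mm across, 56 mm high, standing on the stand on the other side of the plaque; origin at the centre of its underside. Leave alone.
- brush_pot: Black pot, 76 mm across and 100 mm high, full of brushes that reach 230 mm up, on the table beside the stand; origin at the centre of its underside. Leave alone.
- spray_bottle: Teal spray bottle with an orange head, 72 mm across, 155 mm high, on the table beside the stand, on the other side; origin at the centre of its underside. Leave alone.

How it is judged:
At the end, for the whole second after the job is handed in: The bare-wood side of the tape is flush with the stand's far edge (7 mm) and runs along it (4 degrees), bare end on the stand; the plaque lies flat (tilt under 2.3 degrees, height within 5 mm) and still, and the fingers hold or press it with more than 1 N (x of plaque_line in the frame of stand_edge between -0.007 and 0.007 m and y of plaque_line in the frame of stand_edge between -0.18 and 0.18 m and z of plaque_line in the frame of stand_edge between 0.013 and 0.023 m and angle between the x axis of plaque_line and the x axis of stand_edge, either way round below 0.07 rad and x of plaque_tail in the frame of stand_edge below -0.05 m and angle between plaque's own z axis and vertical below 0.04 rad and contact force between the fingers and plaque above 1 N and linear speed of plaque below 0.01 m/s); the arm keeps its last pose, push and grip.
It fails at once if the robot touches the tape or the painted part beyond it (contact force between any of the fingers, the arm and plaque_painted above 0.5 N).
It fails at once if the plaque tips (more than 7 degrees) (angle between plaque's own z axis and vertical above 0.12 rad).
It fails at once if the plaque is lifted off the stand (its bare end or its mark more than 20 mm up) (z of plaque_tail in the frame of stand_edge above 0.029 m or z of plaque_line in the frame of stand_edge above 0.038 m).
It fails at once if the stone lion, paint pot, brush pot or spray bottle is moved more than 20 mm or knocked over (distance of any of stone_lion, paint_pot, brush_pot, spray_bottle from where it was at the start of the episode above 0.02 m or angle between any of stone_lion, paint_pot, brush_pot, spray_bottle's own z axis and vertical above 0.3 rad).
It also fails if it takes over 34 s, if anything falls off the work surface, if the arm or the gripper's body presses on something with over 40 N, if the wrist force passes 120 N, or if a joint passes its speed limit or range.

## Robot

A 6-joint arm with a two-finger parallel gripper is mounted at the origin on the work surface. World frame = base frame: x ahead of the robot, y to its left, z up, the work surface at z = 0. Lengths are in m, angles in rad, forces in N, time in s.
With the tool pointing down it reaches from about 0.3 to 0.875 m from the base axis. Payload 6.4 kg.
Tool frame: the origin (TCP) lies between the finger pads; the fingertips stand robot.finger_overhang ahead of it and the grasp point (between the pads) lies 11 mm behind it (robot.finger_overhang is the distance from the TCP to the fingertips, in m); z points along the fingers, y is the line along which they close (so a half turn about z gives the same grasp; the last joint's range is limited). The gripper opens to 88 mm and grips with 3 to 60 N. Pads are 18 mm wide; open, the fingers measure 123 mm over their backs; the gripper's body (75 mm by 187 mm) begins 45 mm behind the grasp point.
Start: joints at [-1.543, 0.181, 1.607, -0, 1.354, -0.206], TCP at [0.133, -0.559, 0.247] pointing down, gripper open.
Joint ranges: [-2.99, 2.99], [-0.89, 2.07], [0.3, 2.58], [-1.14, 4.28], [0, 2.63], [-3.12, 3.12]. Speed limits (rad/s): [2.57, 2.57, 3.01, 3.14, 3.14, 3.14].

## Interface

Orientations are given as a unit quaternion [x, y, z, w].
In Python, from workcell import robot gives the robot as it stands.
- The arm moves only by the tool drive_tool, never from a script. Its argument "series" is text: rows parted by semicolons, each of 6 numbers parted by spaces: the shift along the tool's x, y, z in mm, then the turn, a rotation vector about the tool's x, y, z in degrees. A call has exactly 5 rows; each row shifts and turns the commanded pose from where the row before left it, along the tool's axes as they then stand; what a row does not reach is not made up. A row lasts 1/12 s, in which the tool goes at most 41.7 mm and 7.16 degrees, less where a joint would pass 70% of its speed; a pose out of reach is approached as far as the arm can. A call with a gripper value outside its range is refused whole. "hand" is the opening, from -1 (shut) to 1 (fully open), set as the call begins (left out, the last holds). The fingers move at their own pace and stop on an object; "squeeze" is the grip in N (left out, the last holds). Time passes only in rows, so rows that do not move let the fingers close, or fill a call up. It gives the time, the measured TCP pose, the force, the opening and the grip force at its end, in the units of the state.
- robot.read_state(): the state, without advancing time (a new reading comes with each control period).
- robot.get_image(name): name is "scene" or "top" or "wrist"; returns a dict with "color" (480x640x3 uint8, blue, green, red), "fx", "fy", "cx", "cy" (pixels), "R" (3x3) and "t" (3): a world point X has camera coordinates R X + t. Camera axes: x right, y down, z forward; pixel columns grow to the right and rows downward; lengths in m; the calibration is good to about 2 mm. The wrist camera is an equidistant fisheye: a pixel r from the principal point sees the ray r / f radians off the axis. A picture is of the moment at which its call begins. There is no depth.
- robot.hand_in(): hands the job in; it is judged then, once.
The state is a dict: "time": time; "joints": joint angles; "qvel": joint speeds; "effort": joint torques, N m; "ee_pos": TCP position; "ee_rot": TCP orientation; "wrist_force": force on the tool from outside, world axes, zero at the start; "wrist_torque": the same for the moment, N m; "gripper_width": opening from 0.0 (shut) to 1.0 (fully open); "grip_force": force on a finger pad.
Only numpy, scipy, OpenCV 4.12 (cv2) and the standard library are available. Lean on these libraries where they do the work, as an engineer would, in place of code of your own. Each camera call takes 0.05 s, during which the arm holds its last target. There are 200 camera calls.

## Working session

There is one attempt and no reset: what is moved stays moved. The work goes in short steps, Python scripts to look and compute and a tool call to move; the robot and the scene stay as the last step left them, time stands still between calls to the robot, and variables do not carry over. Pictures are saved under pics/ and viewed, at most 10 in all, crops included, and the job is handed in when it is done.

Besides the shell and the picture viewer there is one more tool, called after "Call:" by a JSON object that holds its "name" and its "arguments", one argument or row to a line. drive_tool: Moves the arm, as the interface text tells. Its arguments: {"type":"object","properties":{"series":{"type":"string"},"hand":{"type":"number"},"squeeze":{"type":"number"}},"required":["series"]}

```bash
mkdir -p pics; ls; python3 - <<'E'
from workcell import robot
import cv2
s=robot.read_state(); print(s['time'],s['ee_pos'],s['ee_rot'],s['gripper_width'],robot.finger_overhang)
for n in('scene','top'):
    im=robot.get_image(n); cv2.imwrite(f'pics/{n}0.png',im['color'])
    print(n,im['fx'],im['cx'],im['cy'],im['R'],im['t'])
E
```

```text
pics
0.0 [ 0.13320625 -0.558827    0.2458236 ] [ 9.93175494e-01  1.16626331e-01  7.31549472e-05 -8.55342974e-04] 0.9943273145285056 0.008
scene 543.4651399062637 323.2364235524886 241.06244433707505 [[ 0.81561286  0.57829975 -0.01857592]
 [ 0.31704484 -0.47354374 -0.82172921]
 [-0.4840023   0.66432351 -0.56957532]] [-0.50329996 -0.1157681   1.73354484]
top 601.8537973020501 318.7581998709056 243.65241059884937 [[ 0.02576556 -0.99958799 -0.01264823]
 [-0.99699694 -0.02477035 -0.07337258]
 [ 0.07302905  0.01450074 -0.99722439]] [0.00326878 0.61874601 1.58809798]
```

View pics/top0.png

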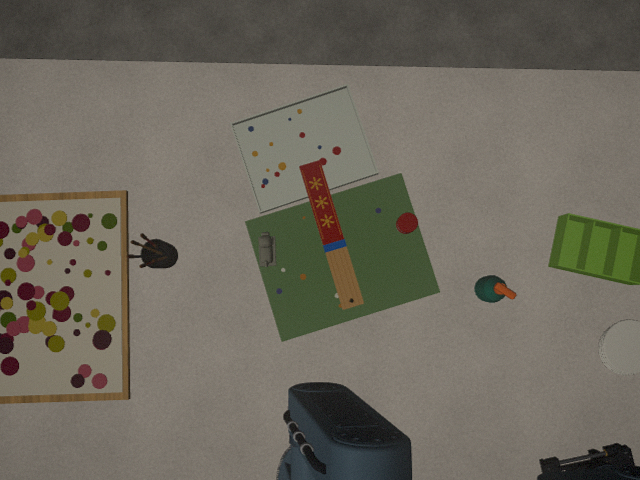

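View pics/scene0.png

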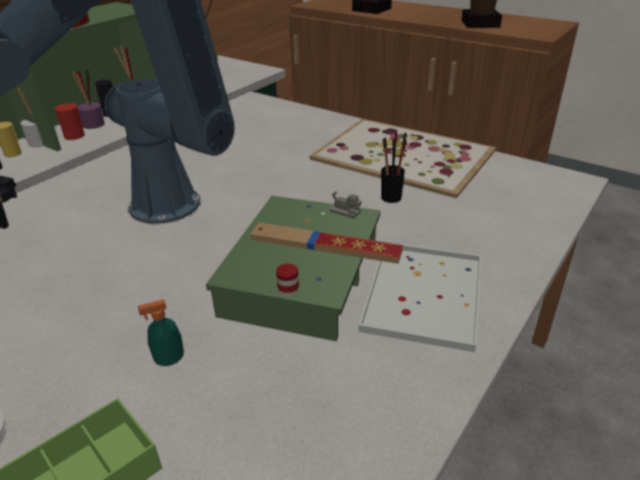

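The top view shows the plaque running from its bare end at about (352,305) to its red end at (312,163), with the tape at (335,245). The stand's far edge runs from (246,221) to (402,174). The lion is at (266,248) and the pot at (407,222). Next I'll measure these with masks.

```bash
cat > h.py <<'E'
import numpy as np, cv2
from workcell import robot
from scipy.spatial.transform import Rotation as Ro
def cast(im,uv,z):
    uv=np.atleast_2d(uv).astype(float)
    d=np.c_[(uv[:,0]-im['cx'])/im['fx'],(uv[:,1]-im['cy'])/im['fy'],np.ones(len(uv))]@im['R']
    c=-im['R'].T@im['t']
    return c+d*((z-c[2])/d[:,2])[:,None]
def big(m):
    c,_=cv2.findContours(m,cv2.RETR_EXTERNAL,cv2.CHAIN_APPROX_NONE)
    return max(c,key=cv2.contourArea)[:,0]
def masks(im):
    h=cv2.cvtColor(im['color'],cv2.COLOR_BGR2HSV)
    r=lambda a,b:cv2.inRange(h,a,b)
    return dict(green=r((45,70,40),(75,255,160)),blue=r((105,140,60),(125,255,255)),
      wood=r((8,70,110),(22,190,255)),red=r((0,170,60),(6,255,255))|r((172,170,60),(180,255,255)))
def line(p):
    vx,vy,x,y=cv2.fitLine(p.astype(np.float32),cv2.DIST_HUBER,0,.01,.01).ravel()
    return np.array([x,y]),np.array([vx,vy])
def stand(im,M):
    # corners of green top
    roi=np.zeros_like(M['green']); roi[150:360,225:460]=255
    g=cv2.morphologyEx(M['green']&roi,cv2.MORPH_OPEN,np.ones((3,3)))
    pts=cast(im,big(g),.1)[:,:2]
    return pts
def dump():
    s=robot.read_state(); print('t',s['time'],'p',s['ee_pos'].round(4) if hasattr(s['ee_pos'],'round') else s['ee_pos'],'R',Ro.from_quat(s['ee_rot']).as_matrix().round(3).tolist())
E
python3 - <<'E'
from h import *
im=robot.get_image('top'); M=masks(im)
roi=np.zeros((480,640),np.uint8); roi[140:330,280:385]=255
P=stand(im,M); 
# far edge: pixels along contour near line through (246,221)-(402,174)
a,b=cast(im,[(246,221),(402,174)],.1)[:,:2]; print('corners',a,b,np.linalg.norm(a-b))
t=(b-a)/np.linalg.norm(b-a); n=np.array([-t[1],t[0]]); n=n*np.sign(n[0])
sel=P[(abs((P-a)@n)<.012)&((P-a)@t>.01)&((P-a)@t<.41)]
c,v=line(sel); v=v*np.sign(v@t); nn=np.array([-v[1],v[0]]); nn*=np.sign(nn[0])
e0=c+v*(((a+b)/2-c)@v); print('edge mid',e0,'out',nn,'ang',np.degrees(np.arctan2(nn[1],nn[0])))
# green extents
print('green extents',((P-e0)@nn).min(),((P-e0)@nn).max(),((P-e0)@v).min(),((P-e0)@v).max())
W=cast(im,big(M['wood']&roi),.118)[:,:2]; B=cast(im,big(M['blue']&roi),.118)[:,:2]
for k,Q in(('wood',W),('blue',B)):
    r=cv2.minAreaRect(Q.astype(np.float32)*1000); print(k,r,len(Q))
R=cast(im,big(M['red']&roi),.118)[:,:2]; r=cv2.minAreaRect(R.astype(np.float32)*1000); print('red',r)
wc=np.array(cv2.minAreaRect(W.astype(np.float32))[0]);rc=np.array(cv2.minAreaRect(R.astype(np.float32))[0])
x=rc-wc; x/=np.linalg.norm(x); print('axis deg',np.degrees(np.arctan2(x[1],x[0])))
for k,Q in(('wood',W),('blue',B),('red',R)): print(k,np.percentile((Q-wc)@x,[0,5,95,100]))
print('wc',wc,'wc rel edge',(wc-e0)@nn,(wc-e0)@v)
for k,uv,z in(('lion',(266,248),.13),('pot',(407,222),.156)):
    p=cast(im,uv,z)[0,:2];print(k,p,(p-wc)@x,(p-wc)@[-x[1],x[0]])
dump()
o=im['color'].copy()
for k,c in(('wood',(255,255,255)),('blue',(0,255,255)),('red',(255,0,255))): cv2.drawContours(o,[big(M[k]&roi)[:,None]],-1,c,1)
cv2.imwrite('pics/o.png',cv2.resize(o[140:350,230:450],None,fx=2.8,fy=2.8))
E
```

```text
corners [0.66628369 0.20542811] [ 0.79720181 -0.19105917] 0.4175424716650267Traceback (most recent call last):
  File "<stdin>", line 9, in <module>
  File "h.py", line 18, in line
    vx,vy,x,y=cv2.fitLine(p.astype(np.float32),cv2.DIST_HUBER,0,.01,.01).ravel()
              ~~~~~~~~~~~^^^^^^^^^^^^^^^^^^^^^^^^^^^^^^^^^^^^^^^^^^^^^^^
cv2.error: OpenCV(4.12.0) /io/opencv/modules/imgproc/src/linefit.cpp:50: error: (-215:Assertion failed) count > 0 in function 'fitLine2D_wods'
```

```bash
python3 - <<'E'
from h import *
h=cv2.cvtColor(cv2.imread('pics/top0.png'),cv2.COLOR_BGR2HSV)
for u,v in((300,300),(290,230),(390,200),(400,280),(345,270),(355,300),(335,245),(313,170),(330,235),(265,300)): print((u,v),h[v,u])
E
```

```text
(300, 300) [ 49 100  87]
(290, 230) [44 96 77]
(390, 200) [47 81 82]
(400, 280) [45 98 81]
(345, 270) [ 16 142 117]
(355, 300) [ 17 134 120]
(335, 245) [108 193 102]
(313, 170) [179 169  95]
(330, 235) [  3 233  92]
(265, 300) [ 15  31 131]
```

```bash
sed -i "s/green=r((45,70,40),(75,255,160))/green=r((35,55,30),(75,255,160))/; s/wood=r((8,70,110),(22,190,255))/wood=r((8,70,75),(24,200,255))/; s/red=r((0,170,60)/red=r((0,140,50)/; s/r((172,170,60)/r((172,140,50)/; s/(105,140,60)/(100,120,50)/" h.py
cat > m.py <<'E'
from h import *
import sys
im=robot.get_image('top'); M=masks(im)
roi=np.zeros((480,640),np.uint8); roi[120:330,275:385]=255
P=stand(im,M); 
a,b=cast(im,[(246,221),(402,174)],.1)[:,:2]
t=(b-a)/np.linalg.norm(b-a); n=np.array([-t[1],t[0]]); n=n*np.sign(n[0])
sel=P[(abs((P-a)@n)<.012)&((P-a)@t>.01)&((P-a)@t<.41)]
c,v=line(sel); v=v*np.sign(v@t); nn=np.array([-v[1],v[0]]); nn*=np.sign(nn[0])
e0=c+v*(((a+b)/2-c)@v); print('edge mid',e0,'n',len(sel),'ang',np.degrees(np.arctan2(nn[1],nn[0])))
print('green extents',((P-e0)@nn).min(),((P-e0)@nn).max(),((P-e0)@v).min(),((P-e0)@v).max())
Q={k:cast(im,big(M[k]&roi),.118)[:,:2] for k in('wood','blue','red')}
for k in Q: print(k,cv2.minAreaRect(Q[k].astype(np.float32)*1000))
wc,bc,rc=[np.array(cv2.minAreaRect(Q[k].astype(np.float32))[0]) for k in Q]
x=rc-wc; x/=np.linalg.norm(x); print('axis deg',np.degrees(np.arctan2(x[1],x[0])))
for k in Q: print(k,np.percentile((Q[k]-wc)@x,[0,10,90,100]).round(4))
print('wc',wc,'bc',bc,'blue centre rel edge',(bc-e0)@nn,(bc-e0)@v)
for k,uv,z in(('lion',(266,248),.13),('pot',(407,222),.156)):
    p=cast(im,uv,z)[0,:2];print(k,p,(p-wc)@x,(p-wc)@[-x[1],x[0]])
dump()
o=im['color'].copy()
for k,c in(('wood',(255,255,255)),('blue',(0,255,255)),('red',(255,0,255))): cv2.drawContours(o,[big(M[k]&roi)[:,None]],-1,c,1)
cv2.imwrite(sys.argv[1],cv2.resize(o[140:350,230:450],None,fx=2.8,fy=2.8))
E
python3 m.py pics/o.png
```

```text
edge mid [0.73319847 0.00768046] n 136 ang 18.814648811259044
green extents -0.3186452868093467 0.0016337108411754787 -0.2121892566885247 0.2072634338488204
wood ((527.068359375, -46.368133544921875), (149.4575958251953, 61.523616790771484), 18.10874366760254)
blue ((608.2591552734375, -21.85305404663086), (17.315900802612305, 56.677799224853516), 17.410511016845703)
red ((720.5133056640625, 7.940452575683594), (211.40084838867188, 67.48765563964844), 17.963163375854492)
axis deg 15.681781415705029
wood [-0.0755 -0.0727  0.073   0.0753]
blue [0.0755 0.0767 0.0931 0.0943]
red [0.0945 0.1083 0.2955 0.3077]
wc [ 0.52706838 -0.04636808] bc [ 0.60825908 -0.02185307] blue centre rel edge -0.127788270411593 -0.012338465044981175
lion [0.59644455 0.14890888] 0.11957608720627526 0.16925633339434923
pot [ 0.66740429 -0.19834733] 0.09403317021498052 -0.18425423618488776
t 0.2 p [ 0.1332 -0.559   0.2462] R [[0.973, 0.232, 0.0], [0.232, -0.973, 0.001], [0.0, -0.001, -1.0]]
```

View pics/o.png

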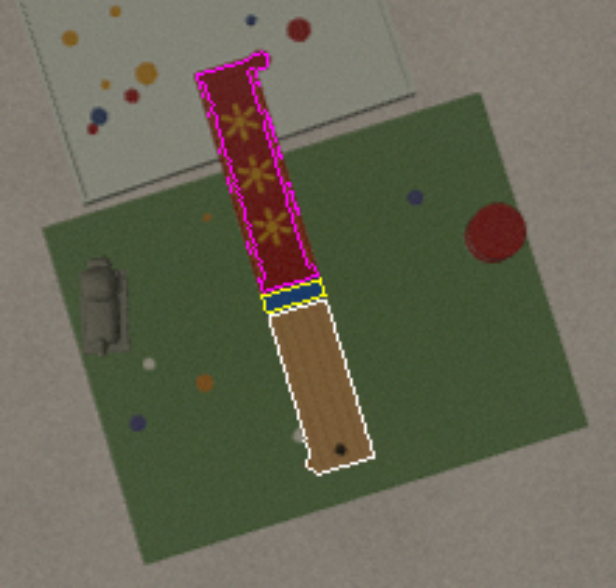

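The mask contours follow the wood and tape well. There are small spills at the spot by the bare end and at the red tray dot, so I'll refit the axis from side lines before moving.

```bash
cat > m2.py <<'E'
from h import *
def measure(pr=True):
    im=robot.get_image('top'); M=masks(im)
    P=stand(im,M).astype(np.float32); r=cv2.minAreaRect(P*1000)
    bx=cv2.boxPoints(r)/1000; i=np.argsort(bx[:,0])   # far edge = two largest x
    # far side: choose pair giving 420 edge with largest x mean
    best=max(((bx[k]+bx[(k+1)%4])/2,bx[k]-bx[(k+1)%4]) for k in range(4) if abs(np.linalg.norm(bx[k]-bx[(k+1)%4])-.42)<.03) if 0 else None
    c=[((bx[k]+bx[(k+1)%4])/2,bx[(k+1)%4]-bx[k]) for k in range(4)]
    e0,v=max((q for q in c if np.linalg.norm(q[1])>.37),key=lambda q:q[0][0]); v=v/np.linalg.norm(v); nn=np.array([-v[1],v[0]]); nn*=np.sign(nn[0])
    roi=np.zeros((480,640),np.uint8); roi[120:330,275:385]=255
    W=cast(im,big(M['wood']&roi),.118)[:,:2]; B=cast(im,big(M['blue']&roi),.118)[:,:2]
    bc=np.array(cv2.minAreaRect(B.astype(np.float32))[0])
    x=nn.copy()
    for _ in range(6):
        y=np.array([-x[1],x[0]]); q=np.c_[(W-bc)@x,(W-bc)@y]; s=[]
        for sg in(1,-1):
            k=(q[:,0]>-.13)&(q[:,0]<-.02)&(abs(q[:,1]-sg*.028)<.007); p,d=line(W[k]); d*=np.sign(d@x); s.append((p,d))
        x=(s[0][1]+s[1][1]); x/=np.linalg.norm(x)
    y=np.array([-x[1],x[0]]); cy=((s[0][0]+s[1][0])/2-bc)@y
    q=(W-bc)@x; g=(B-bc)@x; mid=abs((W-bc)@y-cy)<.018; midb=abs((B-bc)@y-cy)<.018
    mark=(np.median(q[mid&(q>-.03)])+np.median(g[midb&(g<0)]))/2; tail=np.median(q[mid&(q<-.13)])
    m=bc+x*mark+y*cy
    A=lambda a:np.degrees(np.arctan2(a[1],a[0]))
    print('stand rect',r,'edge',e0,'ang',A(nn)); print('plaque ang',A(x),[A(d) for _,d in s],'len bare',mark-tail,'tapew',g.max()-g.min(),'wid',abs((s[0][0]-s[1][0])@y))
    print('mark',m,'rel edge x,y',(m-e0)@nn,(m-e0)@[-nn[1],nn[0]],'bare end',bc+x*tail+y*cy)
    return im,m,x,e0,nn
if __name__=='__main__': measure(); dump()
E
python3 m2.py
```

```text
stand rect ((582.2685546875, -41.142181396484375), (319.85284423828125, 419.4129638671875), 18.783016204833984) edge [0.73367804 0.01035175] ang 18.783012
plaque ang 18.299202 [np.float32(18.36595), np.float32(18.232454)] len bare 0.14916664126319998 tapew 0.017463072114208132 wid 0.053869788
mark [ 0.5994511  -0.02477167] rel edge x,y -0.1383878696250484 0.009966150457081314 bare end [ 0.45782784 -0.0716069 ]
t 0.25 p [ 0.1332 -0.5591  0.2463] R [[0.973, 0.232, -0.0], [0.232, -0.973, 0.001], [0.0, -0.001, -1.0]]
```

Call:
{"name": "drive_tool", "arguments": {
  "series": "0 0 0 0 0 -4.9; 32 -22.5 0 0 0 0; 32 -22.5 0 0 0 0; 32 -22.5 0 0 0 0; 32 -22.5 0 0 0 0",
  "hand": 1,
  "squeeze": 30
}}

```text
time: 0.67
ee_pos: [0.227, -0.4323, 0.2464]
ee_rot: [0.987, 0.158, 0.0, -0.0]
wrist_force: [0.0, -0.2, 0.7]
gripper_width: 1.0
grip_force: 0.0
```

Call:
{"name": "drive_tool", "arguments": {
  "series": "32 -22.5 0 0 0 0; 32 -22.5 0 0 0 0; 32 -22.5 0 0 0 0; 32 -22.5 0 0 0 0; 32 -22.5 0 0 0 0"
}}

```text
time: 1.08
ee_pos: [0.3438, -0.275, 0.2469]
ee_rot: [0.987, 0.159, 0.0, 0.0]
wrist_force: [0.5, -0.4, 0.3]
gripper_width: 0.999
grip_force: 0.0
```

Call:
{"name": "drive_tool", "arguments": {
  "series": "32 -22.5 0 0 0 0; 32 -22.5 0 0 0 0; 32 -22.5 0 0 0 0; 32 -22.5 0 0 0 0; 32 -22.5 0 0 0 0"
}}

```text
time: 1.5
ee_pos: [0.4605, -0.1178, 0.2469]
ee_rot: [0.987, 0.159, 0.0, 0.0]
wrist_force: [0.9, -1.7, -0.6]
gripper_width: 1.004
grip_force: 0.0
```

Call:
{"name": "drive_tool", "arguments": {
  "series": "20 -15 0 0 0 0; 10 -8 0 0 0 0; 0 0 0 0 0 0; 0 0 0 0 0 0; 0 0 0 0 0 0"
}}

```text
time: 1.92
ee_pos: [0.4806, -0.0889, 0.2466]
ee_rot: [0.987, 0.159, -0.0, 0.0]
wrist_force: [0.1, 0.3, 0.1]
gripper_width: 1.0
grip_force: 0.0
```

Call:
{"name": "drive_tool", "arguments": {
  "series": "19 -12 0 0 0 0; 19 -11.6 0 0 0 0; 0 0 40 0 0 0; 0 0 40 0 0 0; 0 0 26 0 0 0"
}}

```text
time: 2.33
ee_pos: [0.508, -0.0547, 0.138]
ee_rot: [0.987, 0.158, -0.001, -0.0]
wrist_force: [-1.3, -0.5, -0.3]
gripper_width: 0.997
grip_force: 0.0
```

```bash
python3 - <<'E'
from h import *
im=robot.get_image('wrist'); cv2.imwrite('pics/w1.png',im['color']); dump()
E
```

```text
t 2.3833 p [ 0.5049 -0.0539  0.1334] R [[0.95, 0.312, -0.01], [0.312, -0.95, 0.003], [-0.008, -0.006, -1.0]]
```

View pics/w1.png

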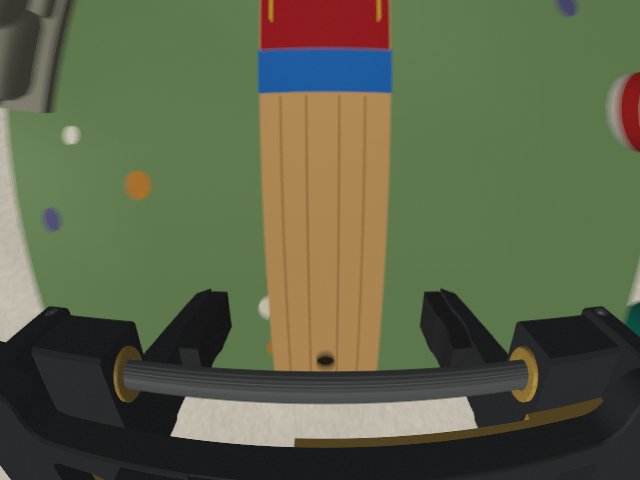

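The fingers (pad edges at about x=230 and x=422, y=300) straddle the bare wood (270–385) and are centred and aligned. The tape is well ahead, at y=50–92. Now I'll lower.

Call:
{"name": "drive_tool", "arguments": {
  "series": "0 0 8 0 0 0; 0 0 8 0 0 0; 0 0 4 0 0 0; 0 0 0 0 0 0; 0 0 0 0 0 0"
}}

```text
time: 2.8
ee_pos: [0.5104, -0.0545, 0.1219]
ee_rot: [0.987, 0.159, 0.001, 0.0]
wrist_force: [0.3, 0.4, -0.2]
gripper_width: 1.0
grip_force: 0.0
```

Call:
{"name": "drive_tool", "arguments": {
  "series": "0 0 5 0 0 0; 0 0 3 0 0 0; 0 0 0 0 0 0; 0 0 0 0 0 0; 0 0 0 0 0 0"
}}

```text
time: 3.22
ee_pos: [0.5097, -0.054, 0.1128]
ee_rot: [0.987, 0.159, 0.0, 0.0]
wrist_force: [0.1, -0.5, -0.0]
gripper_width: 0.997
grip_force: 0.0
```

Call:
{"name": "drive_tool", "arguments": {
  "series": "0 0 0 0 0 0; 0 0 0 0 0 0; 0 0 0 0 0 0; 0 0 0 0 0 0; 0 0 0 0 0 0",
  "hand": -1,
  "squeeze": 25
}}

```text
time: 3.63
ee_pos: [0.5097, -0.0541, 0.1128]
ee_rot: [0.987, 0.159, 0.0, 0.0]
wrist_force: [0.2, -0.3, -0.1]
gripper_width: 0.644
grip_force: 0.0
```

Call:
{"name": "drive_tool", "arguments": {
  "series": "0 0 0 0 0 0; 0 0 0 0 0 0; 0 0 0 0 0 0; 0 0 0 0 0 0; 0 0 0 0 0 0"
}}

```text
time: 4.05
ee_pos: [0.5097, -0.0541, 0.1128]
ee_rot: [0.987, 0.159, 0.0, -0.0]
wrist_force: [0.6, 0.7, 0.6]
gripper_width: 0.632
grip_force: 25.0
```

Call:
{"name": "drive_tool", "arguments": {
  "series": "4 0 0 0 0 0; 8 0 0 0 0 -0.5; 8 0 0 0 0 0; 8 0 0 0 0 0; 8 0 0 0 0 0"
}}

```text
time: 4.47
ee_pos: [0.5444, -0.0423, 0.1127]
ee_rot: [0.987, 0.163, -0.0, 0.0]
wrist_force: [-3.4, -0.7, 3.2]
gripper_width: 0.634
grip_force: 25.0
```

Call:
{"name": "drive_tool", "arguments": {
  "series": "8 0 0 0 0 0; 8 0 0 0 0 0; 8 0 0 0 0 0; 8 0 0 0 0 0; 8 0 0 0 0 0"
}}

```text
time: 4.88
ee_pos: [0.5823, -0.0294, 0.1127]
ee_rot: [0.987, 0.163, -0.0, -0.0]
wrist_force: [-3.9, -2.1, 5.8]
gripper_width: 0.633
grip_force: 25.0
```

Call:
{"name": "drive_tool", "arguments": {
  "series": "8 0 0 0 0 0; 8 0 0 0 0 0; 8 0 0 0 0 0; 5 0 0 0 0 0; 3 0 0 0 0 0"
}}

```text
time: 5.3
ee_pos: [0.6126, -0.0191, 0.1128]
ee_rot: [0.987, 0.163, 0.0, 0.0]
wrist_force: [-5.2, -1.9, 6.1]
gripper_width: 0.631
grip_force: 25.0
```

```bash
python3 m2.py; python3 - <<'E'
from h import *
im=robot.get_image('scene'); cv2.imwrite('pics/s1.png',cv2.resize(im['color'][170:350,200:440],None,fx=3,fy=3))
E
```

```text
Traceback (most recent call last):
  File "m2.py", line 27, in <module>
    if __name__=='__main__': measure(); dump()
                             ~~~~~~~^^
  File "m2.py", line 9, in measure
    e0,v=max((q for q in c if np.linalg.norm(q[1])>.37),key=lambda q:q[0][0]); v=v/np.linalg.norm(v); nn=np.array([-v[1],v[0]]); nn*=np.sign(nn[0])
         ~~~^^^^^^^^^^^^^^^^^^^^^^^^^^^^^^^^^^^^^^^^^^^^^^^^^^^^^^^^^^^^^^^^^
ValueError: max() iterable argument is empty
```

View pics/s1.png

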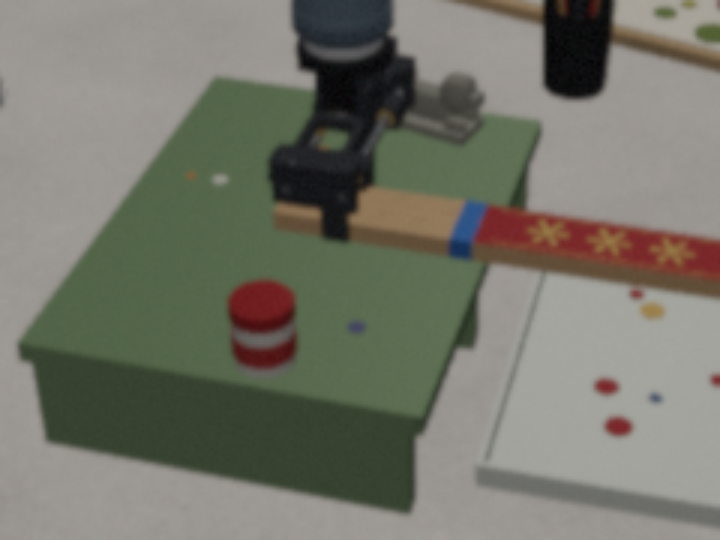

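The plaque lies flat in the grip, with the tape at (467,230) in the crop, just short of the far edge. The lion (450,105) and pot (262,325) are untouched. Next I'll measure the tape against the fixed edge.

```bash
cat > m3.py <<'E'
from h import *
e0=np.array([0.73368,0.01035]); th=np.radians(18.78); nn=np.array([np.cos(th),np.sin(th)]); v=np.array([-nn[1],nn[0]])
A=lambda a:np.degrees(np.arctan2(a[1],a[0]))
for n,(x0,x1,y0,y1) in(('top',(275,385,120,330)),('scene',(270,420,200,280))):
    im=robot.get_image(n); M=masks(im); roi=np.zeros((480,640),np.uint8); roi[y0:y1,x0:x1]=255
    B=cast(im,big(M['blue']&roi),.118)[:,:2]; L=np.c_[(B-e0)@nn,(B-e0)@v]
    print(n,'tape',cv2.minAreaRect((L*1000).astype(np.float32)),np.percentile(L[:,0],[0,10,50,90,100]).round(4))
    g=cast(im,np.argwhere(M['green']>0)[:,::-1],.1)[:,:2]; G=np.c_[(g-e0)@nn,(g-e0)@v]   # far-edge of green in strips clear of plaque
    print(' edge', [ (lo,round(float(np.percentile(q,98 if 0 else 100)),4)) for lo in(-.15,-.12,-.09,-.06,.07,.1,.13,.16) for q in [G[(abs(G[:,1]-lo)<.01)&(abs(G[:,0])<.01),0]] if len(q)])
    # side lines of red part give angle
    r=cast(im,big(M['red']&(roi if n=='top' else cv2.inRange(np.arange(480)[:,None]*np.ones((1,640)),200,300))),.118)[:,:2]
    for sg in(1,-1):
        q=np.c_[(r-L[:,0].mean()*0-e0)@nn,(r-e0)@v]; cy=np.median(L[:,1]); k=(q[:,0]>.02)&(q[:,0]<.15)&(abs(q[:,1]-cy-sg*.028)<.009)
        if k.sum()>5: p,d=line(q[k]); print(' side',sg,np.degrees(np.arctan(d[1]/d[0])),p)
dump()
E
python3 m3.py
```

```text
top tape ((-19.701725006103516, 4.030002593994141), (42.63922882080078, 17.332120895385742), 89.42316436767578) [-0.0284 -0.0277 -0.0168 -0.0117 -0.011 ]
 edge [(-0.15, -0.0002), (-0.12, 0.0001), (-0.09, -0.0006), (-0.06, -0.0003), (0.07, 0.0001), (0.1, -0.0004), (0.13, -0.0001), (0.16, -0.0)]
 side 1 -0.15789469 [0.07077867 0.03179543]
 side -1 -0.89021593 [ 0.08112992 -0.01668076]
scene tape ((-22.697481155395508, -1.3702354431152344), (15.082576751708984, 74.38240814208984), 2.7337865829467773) [-0.0304 -0.0295 -0.0206 -0.0158 -0.0135]
 edge [(-0.15, -0.0008), (-0.12, 0.0097), (-0.09, 0.0067), (-0.06, -0.0003), (0.07, 0.0066), (0.1, 0.0052), (0.13, -0.0007), (0.16, -0.0017)]
 side 1 -1.3816475 [0.05695079 0.02904   ]
t 5.5 p [ 0.6128 -0.019   0.1128] R [[0.947, 0.322, 0.002], [0.322, -0.947, 0.0], [0.002, 0.0, -1.0]]
```

Call:
{"name": "drive_tool", "arguments": {
  "series": "6 0 0 0 0 0; 7 0 0 0 0 0; 7 0 0 0 0 0; 6 0 0 0 0 0; 3 0 0 0 0 0"
}}

```text
time: 5.92
ee_pos: [0.64, -0.0099, 0.1128]
ee_rot: [0.987, 0.163, 0.0, 0.0]
wrist_force: [-5.4, -1.6, 6.4]
gripper_width: 0.635
grip_force: 25.0
```

Call:
{"name": "drive_tool", "arguments": {
  "series": "0 0 0 0 0 0; 0 0 0 0 0 0; 0 0 0 0 0 0; 0 0 0 0 0 0; 0 0 0 0 0 0"
}}

```text
time: 6.33
ee_pos: [0.6397, -0.0099, 0.1128]
ee_rot: [0.987, 0.163, 0.001, -0.0]
wrist_force: [1.6, 1.6, 0.8]
gripper_width: 0.632
grip_force: 25.0
```

```bash
python3 m3.py; python3 - <<'E'
from h import *
im=robot.get_image('scene'); cv2.imwrite('pics/s2.png',cv2.resize(im['color'][190:310,240:440],None,fx=4,fy=4))
print(robot.read_state()['grip_force'],robot.read_state()['wrist_force'])
E
```

```text
top tape ((8.934398651123047, 0.8612518310546875), (35.00389862060547, 17.358844757080078), 86.74224853515625) [-0.0007  0.0007  0.0091  0.0163  0.017 ]
 edge [(-0.15, -0.0002), (-0.12, -0.0001), (-0.09, 0.0002), (-0.06, -0.0003), (0.07, 0.0001), (0.1, -0.0005), (0.13, -0.0001), (0.16, -0.0)]
 side 1 0.6046688 [0.07104924 0.03172054]
 side -1 -0.22806275 [ 0.08468176 -0.02845445]
scene tape ((5.404850482940674, 1.5532913208007812), (16.118736267089844, 75.30606842041016), 2.3992364406585693) [-0.0022 -0.0012  0.0072  0.0123  0.0149]
 edge [(-0.15, -0.0013), (-0.12, 0.0097), (-0.09, 0.0067), (-0.06, -0.0003), (0.07, 0.0066), (0.1, 0.0052), (0.13, -0.0007), (0.16, -0.0017)]
t 6.4333 p [ 0.6396 -0.0099  0.1128] R [[0.947, 0.322, 0.001], [0.322, -0.947, 0.0], [0.001, 0.0, -1.0]]
25.00021755695343 [2.13026304 0.80796294 1.31267444]
```

View pics/s2.png

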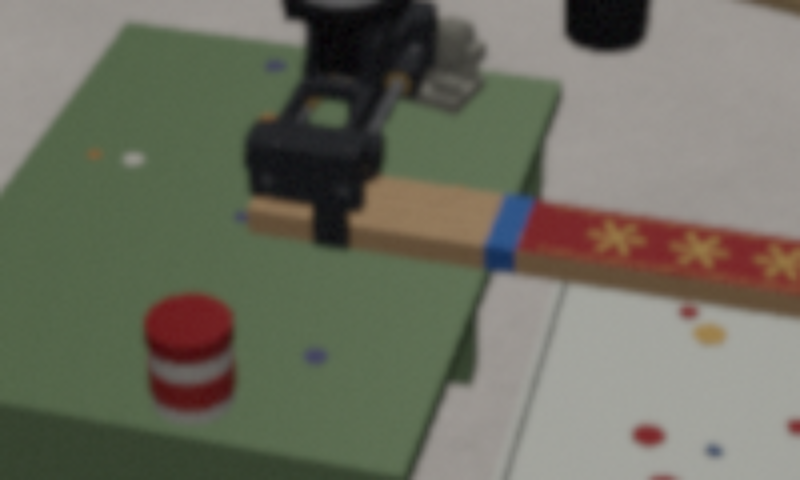

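The crop shows the tape's bare side at about (490,265), right at the stand's edge, and the plaque is flat and held. The top camera puts the mark within about 1 mm of the edge, and the angle is under 1°.

```bash
python3 -c "
from workcell import robot
print(robot.hand_in())"
```

```text
the job is handed in; nothing more can be done
None
```

The job is handed in: the plaque is flat on the stand and held by its bare end, with the tape's bare-wood side about 1 mm from the far edge and within about 1° of it; hand-in returned no verdict.

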